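# Find the loose foot bolt of the microscope stand and hold its cap open

## Task

The microscope stand wobbles. Swing the foot plate's hook fully home into its catch, then tap the three capped foot bolts one after another, starting at the hook end and ending at the pole end, to find the loose one, which gives under the tap. Lift that bolt's cap open by more than 45 degrees and finish while still holding it open so that a colleague can get at the bolt; keep the hook home and the other two caps shut, and leave everything else where it is.

Things in the scene. Friction and masses are not known exactly. Their poses are not given: they have to be found in the camera images.
- plate: Grey foot plate, 170 x 435 x 12 mm, fixed. Origin on the bench under the middle bolt; x points away from the robot (turned up to 0.2 rad), y along the row of bolts: +y is the hook end, -y the end with the pole (28 mm thick, 330 mm tall, in a 52 mm socket, at plate x 65, y -205 mm) that carries the microscope beyond it.
- hook (a joint): Angle of the steel swing hook, a flat bar 125 x 16 x 7 mm at 15 to 23 mm above the bench: 0 = home against its stop in the catch, bar along plate +y; grows to 1.5 rad as it swings towards the robot (counter-clockwise from above). Starts open, stays where it is left (no spring; 0.5 N at the peg moves it).
- hook_peg (a point): Top centre of the upright round peg on the hook bar, 14 mm thick, 60 mm from the pivot; its top is 53 mm above the bench, its sides free down to the bar at 23 mm. Push or pinch it to swing the hook.
- hook_pivot (a point): Top centre of the hook's upright pivot, 24 mm above the bench, 165 mm along plate +y from the plate's origin.
- catch: Dark steel jaw fixed to the bench beyond the hook end of the plate, 50 x 30 x 30 mm, open towards the robot; the last 25 mm of the bar slides into it. Origin under it, 112 mm from the pivot along plate +y.
- bolt_a: One of three foot bolts of the same look, at plate y +100, 0 and -100 mm; the loose one may be at any of them. Origin on the bolt's axis at the plate's top (12 mm above the bench), axes as the plate's; this base is fixed. Pressed on its closed cap, the loose bolt sinks 5 mm with its cap under 1.5 to 4.5 N and springs back; a tight one does not give.
- cap_a_fin (a point): Centre of the upright grip fin on the cap of bolt_a, a disc 24 mm across, 12 mm thick along plate y, on a neck 16 x 12 mm. Closed: 46 mm above the plate's top, 8 mm along plate +x from the bolt's axis; fin's top 58 mm, cap's flat top 30 mm above the plate. Tap the fin's top; grip its flats. Moves with the cap.
- cap_a_hinge (a point): Middle of the hinge line of the cap of bolt_a, on the robot's side: 30 mm along plate -x from the bolt's axis, 10 mm above the plate's top, the line along plate y. The closed fin's centre is 38 mm ahead of it (+x) and 36 mm above it.
- cap_a (a joint): Opening of the white cap (56 x 46 x 25 mm) of bolt_a: 0 = shut, up to 1.35 rad; the edge away from the robot rises and the fin swings up and back towards the robot. A light spring (about 1 N at the fin) shuts it when it is let go.
- bolt_b: One of three foot bolts of the same look, at plate y +100, 0 and -100 mm; the loose one may be at any of them. Origin on the bolt's axis at the plate's top (12 mm above the bench), axes as the plate's; this base is fixed. Pressed on its closed cap, the loose bolt sinks 5 mm with its cap under 1.5 to 4.5 N and springs back; a tight one does not give.
- cap_b_fin (a point): Centre of the upright grip fin on the cap of bolt_b, a disc 24 mm across, 12 mm thick along plate y, on a neck 16 x 12 mm. Closed: 46 mm above the plate's top, 8 mm along plate +x from the bolt's axis; fin's top 58 mm, cap's flat top 30 mm above the plate. Tap the fin's top; grip its flats. Moves with the cap.
- cap_b_hinge (a point): Middle of the hinge line of the cap of bolt_b, on the robot's side: 30 mm along plate -x from the bolt's axis, 10 mm above the plate's top, the line along plate y. The closed fin's centre is 38 mm ahead of it (+x) and 36 mm above it.
- cap_b (a joint): Opening of the white cap (56 x 46 x 25 mm) of bolt_b: 0 = shut, up to 1.35 rad; the edge away from the robot rises and the fin swings up and back towards the robot. A light spring (about 1 N at the fin) shuts it when it is let go.
- bolt_c: One of three foot bolts of the same look, at plate y +100, 0 and -100 mm; the loose one may be at any of them. Origin on the bolt's axis at the plate's top (12 mm above the bench), axes as the plate's; this base is fixed. Pressed on its closed cap, the loose bolt sinks 5 mm with its cap under 1.5 to 4.5 N and springs back; a tight one does not give.
- cap_c_fin (a point): Centre of the upright grip fin on the cap of bolt_c, a disc 24 mm across, 12 mm thick along plate y, on a neck 16 x 12 mm. Closed: 46 mm above the plate's top, 8 mm along plate +x from the bolt's axis; fin's top 58 mm, cap's flat top 30 mm above the plate. Tap the fin's top; grip its flats. Moves with the cap.
- cap_c_hinge (a point): Middle of the hinge line of the cap of bolt_c, on the robot's side: 30 mm along plate -x from the bolt's axis, 10 mm above the plate's top, the line along plate y. The closed fin's centre is 38 mm ahead of it (+x) and 36 mm above it.
- cap_c (a joint): Opening of the white cap (56 x 46 x 25 mm) of bolt_c: 0 = shut, up to 1.35 rad; the edge away from the robot rises and the fin swings up and back towards the robot. A light spring (about 1 N at the fin) shuts it when it is let go.
- vial_1: Bystander, to be left alone: glass vial with a white plug, 27 mm wide, 91 mm tall, standing behind the plate. Origin under its base.
- vial_2: Bystander, to be left alone: second such vial, standing behind the plate. Origin under its base.
- pen_pot: Bystander, to be left alone: yellow pot with pens, 68 mm wide, 150 mm tall. Origin under its base.
- hex_key: Bystander, to be left alone: L-shaped hex key, 8 mm thick, 90 mm long with a 30 mm foot, lying on the back part of the plate. Origin under the long arm's middle.
- spare_nut: Bystander, to be left alone: loose hex nut 22 mm across, 10 mm thick, lying on the back part of the plate. Origin under its centre.
- wash_bottle: Bystander, to be left alone: white wash bottle with red cap, 64 mm wide, 150 mm tall. Origin under its base.

How it is judged:
By the outcome, as a careful person would: the job done as asked, in the order asked, and still so for the second after the job is handed in, while the arm keeps its last pose, push and grip.
It also fails if it takes over 54 s, if anything falls off the work surface, if the arm or the gripper's body presses on something with over 40 N, if the wrist force passes 120 N, or if a joint passes its speed limit or range.

## Robot

A 7-joint arm with a two-finger parallel gripper is mounted at the origin on the work surface. World frame = base frame: x ahead of the robot, y to its left, z up, the work surface at z = 0. Lengths are in m, angles in degrees, forces in N, time in s.
With the tool pointing down it reaches from about 0.425 to 0.825 m from the base axis. Payload 3.6 kg.
Tool frame: the origin (TCP) lies midway between the tips of the shut fingers; the grasp point (between the pads) lies 19 mm behind it; z points along the fingers, y is the line along which they close (so a half turn about z gives the same grasp; the last joint's range is limited). The gripper opens to 85 mm and grips with 20 to 120 N. Pads are 22 mm wide; open, the fingers measure 114 mm over their backs; the gripper's body (76 mm by 85 mm) begins 54 mm behind the grasp point. The pads swing forward as they close: fully open they stand 13 mm farther back than shut.
Start: joints at [-73.482, 35.231, -0.722, 81.555, 0.464, 63.22, -2.315], TCP at [0.201, 0.618, 0.231] pointing down, gripper open.
Joint ranges: [-178.69, 178.69], [-17.37, 117.87], [-77.05, 75.6], [15.02, 138.74], [-78.02, 258.01], [0.78, 113.62], [-162.83, 162.83]. Speed limits (degrees/s): [159.86, 159.86, 180, 180, 180, 180, 180].

## Interface

Orientations are given as [roll, pitch, yaw] about the fixed x, y, z axes, in that order (R = Rz(yaw) Ry(pitch) Rx(roll)).
In Python, from plant import bot gives the robot as it stands.
- The arm moves only by the tool carry_out, never from a script. Its argument "motion" is one flat list of numbers, 4 for each row, row after row: the shift along the tool's x, y, z in units of 50 mm (1.0 is 50 mm), then the turn about the tool's z in units of 8 degrees (1.0 is 8 degrees). A call has 1 to 12 rows; each row is the pose to reach, as a shift and turn from the pose commanded when the call began, along the tool's axes at that moment; what a row does not reach only later rows make up. A row lasts 1/10 s, in which the tool goes at most 50 mm and 8.59 degrees, less where a joint would pass 70% of its speed; a pose out of reach is approached as far as the arm can. A call with a gripper value outside its range is refused whole. "fingers" is the closure, from 0 (fully open) to 1 (shut), set as the call begins (left out, the last holds). The fingers move at their own pace and stop on an object; "grip_force" is the grip in N (left out, the last holds). Time passes only in rows, so rows that repeat a pose let the fingers close. It gives the time, the measured TCP pose, the force, the opening and the grip force at its end, in the units of the state.
- bot.get_obs(): the state, without advancing time (a new reading comes with each control period).
- bot.snapshot(name): name is "side" or "top"; returns a dict with "pixels" (384x512x3 uint8, blue, green, red), "K" (3x3 intrinsics, pixels), "world_from_camera" (4x4, takes a point from camera to world coordinates). Camera axes: x right, y down, z forward; pixel columns grow to the right and rows downward; lengths in m; the calibration is good to about 2 mm. A picture is of the moment at which its call begins. There is no depth.
- bot.finish_job(): hands the job in; it is judged then, once.
The state is a dict: "t": time; "q": joint angles; "joint_velocities": joint speeds; "joint_efforts": joint torques, N m; "eef_pos": TCP position; "orientation": TCP orientation; "wrist_force": force on the tool from outside, world axes, zero at the start; "moment": the same for the moment, N m; "finger_gap": finger opening in m; "gripper_force": force on a finger pad.
Only numpy, scipy, OpenCV 4.12 (cv2) and the standard library are available. Lean on these libraries where they do the work, as an engineer would, in place of code of your own. Each camera call takes 0.05 s, during which the arm holds its last target. There are 200 camera calls.

## Working session

There is one attempt and no reset: what is moved stays moved. The work goes in short steps, Python scripts to look and compute and a tool call to move; the robot and the scene stay as the last step left them, time stands still between calls to the robot, and variables do not carry over. Pictures are saved under pics/ and viewed, at most 10 in all, crops included, and the job is handed in when it is done.

Besides the shell and the picture viewer there is one more tool, called after "Request:" as name(argument=value, ...) on one line, values as JSON. carry_out: Moves the arm, as the interface text tells. Its arguments: {"type":"object","properties":{"motion":{"type":"array","items":{"type":"number"}},"fingers":{"type":"number"},"grip_force":{"type":"number"}},"required":["motion"]}

```bash
mkdir -p pics; ls
python3 - <<'E'
from plant import bot
import cv2,numpy as np
for n in("top","side"):
    s=bot.snapshot(n);cv2.imwrite(f"pics/{n}0.png",s["pixels"]);np.savez(f"{n}0.npz",**s);print(n,s["K"].round(1).tolist(),s["world_from_camera"].round(3).tolist())
o=bot.get_obs();print(o)
E
```

```text
pics
top [[442.7, 0.0, 259.3], [0.0, 442.7, 192.4], [0.0, 0.0, 1.0]] [[-0.025, -0.985, 0.172, 0.422], [-1.0, 0.026, 0.002, -0.02], [-0.007, -0.172, -0.985, 1.261], [0.0, 0.0, 0.0, 1.0]]
side [[362.8, 0.0, 250.8], [0.0, 362.8, 193.5], [0.0, 0.0, 1.0]] [[-0.915, -0.282, 0.288, 0.351], [-0.402, 0.608, -0.685, 0.611], [0.018, -0.742, -0.67, 0.701], [0.0, 0.0, 0.0, 1.0]]
{'t': 0.1, 'q': array([-73.48142816,  35.28300636,  -0.72520405,  81.6307615 ,
         0.46479646,  63.21964122,  -2.31440401]), 'joint_velocities': array([ 0.03243878, -0.17793447, -0.11348587, -0.1638364 , -0.05295596,
        0.0666658 , -0.0249729 ]), 'joint_efforts': array([ 6.45210039e-04, -4.70383000e+01,  2.59891832e-01, -1.71572971e+01,
        9.99729498e-03,  5.81778251e-03,  3.56381570e-06]), 'eef_pos': array([0.20102032, 0.61742326, 0.2302698 ]), 'orientation': array([-1.79869460e+02,  8.54237357e-04,  1.61969403e+02]), 'wrist_force': array([ 0.06275842, -0.0330097 ,  0.84175375]), 'moment': array([ 0.0089373 , -0.01490542, -0.02218701]), 'gripper_force': 0.0, 'finger_gap': 0.08536108371790146}
```

View pics/top0.png

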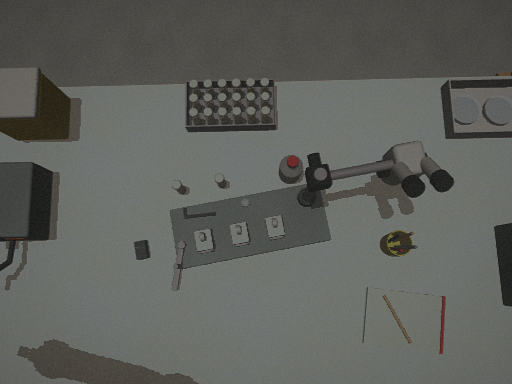

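View pics/side0.png

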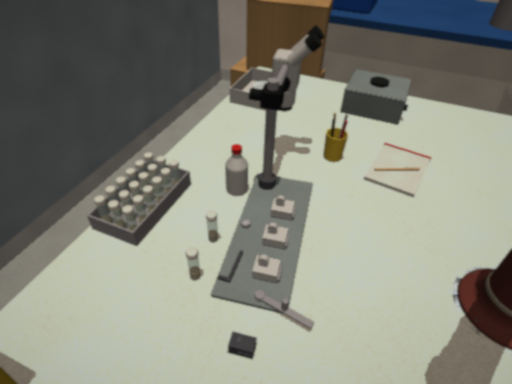

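The top view shows the caps at about (203,239), (239,233) and (275,227), the hook running from (181,245) to (177,288), the catch at (141,249) and the pole at (308,197). The side view agrees with this: caps at (267,267), (276,235) and (283,207), and the peg near (285,303).

```bash
cat > h.py <<'E'
import numpy as np,cv2
from plant import bot
def ray(s,p):
    d=np.linalg.inv(s["K"])@np.array([p[0],p[1],1.]);T=s["world_from_camera"];return T[:3,3],T[:3,:3]@d
def onz(s,p,z):
    o,d=ray(s,p);return o+d*(z-o[2])/d[2]
def tri(s1,p1,s2,p2):
    o1,d1=ray(s1,p1);o2,d2=ray(s2,p2)
    t=np.linalg.lstsq(np.c_[d1,-d2],o2-o1,rcond=None)[0];a,b=o1+d1*t[0],o2+d2*t[1];return (a+b)/2,np.linalg.norm(a-b)
def proj(s,P):
    T=np.linalg.inv(s["world_from_camera"]);c=s["K"]@(T[:3,:3]@np.array(P)+T[:3,3]);return c[:2]/c[2]
E
python3 - <<'E'
from h import *
T=dict(np.load("top0.npz"));S=dict(np.load("side0.npz"))
im=T["pixels"]; g=cv2.cvtColor(im,cv2.COLOR_BGR2GRAY)
print("plate grey",g[255,230],g[225,170],"hook",g[275,179],"cap",g[243,200])
roi=np.zeros_like(g);roi[170:285,162:345]=1
m=((g<120)&(roi>0)).astype(np.uint8)
m=cv2.morphologyEx(cv2.morphologyEx(m,cv2.MORPH_CLOSE,np.ones((25,25))),cv2.MORPH_OPEN,np.ones((45,45)))
c=max(cv2.findContours(m,0,2)[0],key=cv2.contourArea)
P=np.array([onz(T,p[0],.012)[:2] for p in c],np.float32)
print("plate",cv2.minAreaRect(P))
w=((g>130)).astype(np.uint8);w[:222]=0;w[255:]=0;w[:,:192]=0;w[:,290:]=0
n,l,st,ce=cv2.connectedComponentsWithStats(w)
for i in range(1,n):
    if st[i,4]>60: print(st[i],ce[i],onz(T,ce[i],.04))
a=cv2.resize(im[180:295,125:325],(800,460),interpolation=cv2.INTER_CUBIC)
b=cv2.resize(S["pixels"][180:355,210:330],None,fx=3.4,fy=3.4,interpolation=cv2.INTER_CUBIC)
cv2.imwrite("pics/a.png",np.clip(a*1.3,0,255));cv2.imwrite("pics/b.png",np.clip(b*1.2,0,255))
E
```

```text
plate grey 82 117 hook 62 cap 112
plate ((0.5447335243225098, 0.004056960344314575), (0.5258678197860718, 0.3231052756309509), 88.46629333496094)[ WARN:0@0.527] global loadsave.cpp:1063 imwrite_ Unsupported depth image for selected encoder is fallbacked to CV_8U.
```

View pics/a.png

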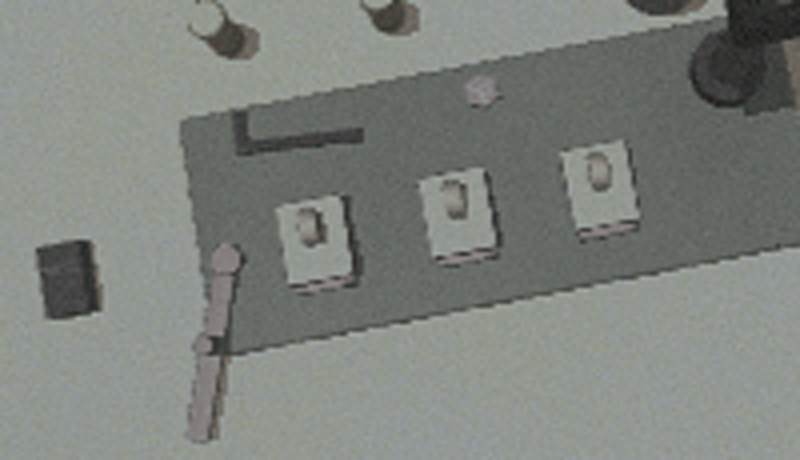

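View pics/b.png

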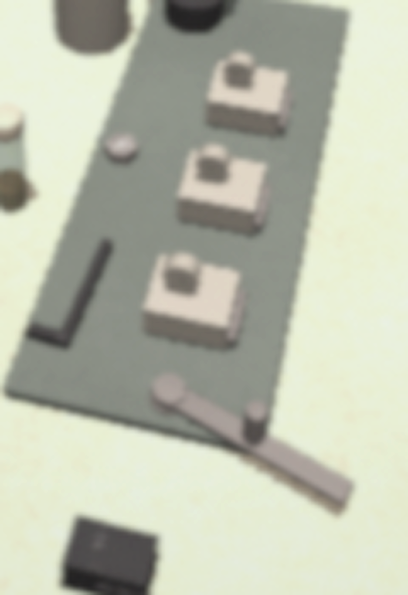

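The crops show these points (crop pixels):

| Point | Top crop | Side crop |
|---|---|---|
| Pivot | (227,258) | (168,388) |
| Peg | (205,344) | (257,408) |
| Fin tops | (312,215), (455,186), (598,160) | (184,262), (215,153), (240,60) |

The catch is at (67,278) in the top crop. Next I'll triangulate these and fit the plate pose.

Run:
```python
from h import *
from scipy.optimize import least_squares
T=dict(np.load("top0.npz"));S=dict(np.load("side0.npz"))
A=lambda x,y:((x+.5)/4-.5+125,(y+.5)/4-.5+180)
B=lambda x,y:((x+.5)/3.4-.5+210,(y+.5)/3.4-.5+180)
pts={"piv":((227,258),(168,388),.024),"peg":((205,343),(257,407),.053),"finA":((314,216),(184,258),.07),"finB":((456,188),(215,149),.07),"finC":((599,162),(240,57),.07)}
for k,(a,b,z) in pts.items():
    p,e=tri(T,A(*a),S,B(*b));print(k,p.round(4),round(e,4),"top",onz(T,A(*a),z).round(4),"side",onz(S,B(*b),z).round(4))
loc={"piv":(0,.165,.024),"finA":(.008,.1,.07),"finB":(.008,0,.07),"finC":(.008,-.1,.07)}
def R(v,l):c,s=np.cos(v[2]),np.sin(v[2]);return np.array([v[0]+c*l[0]-s*l[1],v[1]+s*l[0]+c*l[1],l[2]])
def f(v,views=(0,1)):
    r=[]
    for k,l in loc.items():
        P=R(v,l);a,b,_=pts[k]
        if 0 in views:r+=list(proj(T,P)-A(*a))
        if 1 in views:r+=list(proj(S,P)-B(*b))
    if 0 in views:
        # cap top face centres (top view), catch top
        for y,q in ((.1,((276,208),(343,197),(355,277),(291,287))),(0,((418,181),(484,168),(497,248),(434,260))),(-.1,((561,153),(625,140),(638,220),(577,233)))):
            r+=list(proj(T,R(v,(0,y,.042)))-A(*np.mean(q,0)))
    return np.array(r)
for vv in((0,1),(0,),(1,)):
    s=least_squares(f,[.5,0,0],args=(vv,));print(vv,s.x.round(4),f(s.x,vv).round(1).tolist())
    if vv==(0,1):v=s.x
for n,l in(("TLcorner?",(.085,.2,.012)),("catch",(0,.277,.03))):print(n,R(v,l))
p=onz(T,A(205,343),.053);q=R(v,loc["piv"]);d=p-q;print("hook",np.hypot(*d[:2]),np.arctan2(d[1],d[0])-np.pi/2-v[2])
print("catch top meas",onz(T,A(64,262),.03))
```

```text
piv [0.4977 0.2035 0.0225] 0.0001 top [0.4976 0.2032 0.024 ] side [0.4974 0.2044 0.024 ]
peg [0.4386 0.2123 0.0535] 0.0014 top [0.4393 0.2126 0.053 ] side [0.438  0.2119 0.053 ]
finA [0.519  0.1366 0.0652] 0.0057 top [0.5214 0.1365 0.07  ] side [0.515  0.1398 0.07  ]
finB [0.5351 0.0403 0.0677] 0.006 top [0.5378 0.0408 0.07  ] side [0.5314 0.042  0.07  ]
finC [ 0.5511 -0.0565  0.0685] 0.004 top [ 0.5529 -0.0561  0.07  ] side [ 0.5486 -0.0551  0.07  ]
(0, 1) [0.5251 0.0403 0.1675] [0.1, 0.0, 0.1, -0.6, -1.4, 1.9, -0.7, -0.1, -0.3, 1.8, -0.6, -0.3, 0.4, 1.2, -0.1, -0.6, -0.1, -1.0, 0.2, -1.0, 0.4, -1.0]
(0,) [0.5259 0.04   0.1668] [0.2, -0.3, -1.3, 1.6, -0.2, 1.5, 0.5, 0.9, 0.0, -1.3, 0.3, -1.3, 0.5, -1.3]
(1,) [0.5239 0.041  0.1651] [0.3, -0.1, -0.4, 0.3, -0.2, 0.0, 0.3, -0.3]
TLcorner? [0.57561309 0.25166705 0.012     ]
catch [0.47896702 0.3134209  0.03      ]
hook 0.059164386898193 1.2409803163967312
catch top meas [0.49742274 0.31508159 0.03      ]
```

```bash
cat >> h.py <<'E'
from scipy.spatial.transform import Rotation as Ro
V=np.array([.525,.0405,.167])
def W(x,y,z): # plate mm + world z mm -> world m
    c,s=np.cos(V[2]),np.sin(V[2]);return np.array([V[0]+(c*x-s*y)/1e3,V[1]+(s*x+c*y)/1e3,z/1e3])
def go(*Q,yaw=180+np.degrees(V[2])):
    o=bot.get_obs();R=Ro.from_euler("xyz",o["orientation"],degrees=True).as_matrix()
    d=-((yaw-o["orientation"][2]+180)%360-180)
    print("t",o["t"],"pos",o["eef_pos"].round(4),"turn",round(d/8,2),"F",o["wrist_force"].round(1))
    for q in Q:print(q,(R.T@(W(*q)-o["eef_pos"])/.05).round(2))
E
python3 -c "
from h import *
s=1.24
print(W(-60*np.sin(s),165+60*np.cos(s),30))
go((-57,184.5,140),(-57,184.5,30))"
```

```text
[0.43837598 0.21298839 0.03      ]
t 0.1 pos [0.201  0.6174 0.2303] turn -3.45 F [ 0.1 -0.   0.8]
(-57, 184.5, 140) [-7.01 -6.22  1.82]
(-57, 184.5, 30) [-7.01 -6.22  4.02]
```

Request:
carry_out(motion=[-0.7, -0.62, 0.2, -0.3, -1.4, -1.24, 0.4, -0.7, -2.1, -1.87, 0.6, -1.1, -2.8, -2.5, 0.8, -1.5, -3.5, -3.1, 1, -1.9, -4.2, -3.7, 1.2, -2.3, -4.9, -4.35, 1.4, -2.7, -5.6, -5, 1.6, -3.1, -6.3, -5.6, 1.8, -3.45, -7, -6.2, 1.8, -3.45, -7.01, -6.22, 1.82, -3.45, -7.01, -6.22, 1.82, -3.45], fingers=0.3, grip_force=20)

```text
t: 1.3
eef_pos: [0.4387, 0.2122, 0.1399]
orientation: [-180.0, -0.1, -170.7]
wrist_force: [0.3, 1.1, 0.3]
finger_gap: 0.0595
gripper_force: 0.0
```

```bash
python3 -c "
from h import *
go((-57,184.5,140),(-57,184.5,30));print(bot.get_obs()['orientation'],bot.get_obs()['finger_gap'],bot.get_obs()['q'])"
```

```text
t 1.3 pos [0.4387 0.2122 0.1399] turn -0.03 F [0.3 1.1 0.3]
(-57, 184.5, 140) [ 0.01  0.02 -0.  ]
(-57, 184.5, 30) [0.01 0.02 2.2 ]
[-1.79967513e+02 -5.48795311e-02 -1.70670825e+02] 0.0595198744378856 [-22.75733108  28.37356017  -8.08522478 114.0100367    6.23898658
  38.08312897  64.52486987]
```

Request:
carry_out(motion=[0, 0, 0.6, 0, 0, 0, 1.2, 0, 0, 0, 1.7, 0, 0, 0, 2.0, 0, 0, 0, 2.16, 0, 0, 0, 2.16, 0])

```text
t: 1.9
eef_pos: [0.437, 0.2151, 0.0316]
orientation: [180.0, -0.1, -170.3]
wrist_force: [-0.6, -0.5, 0.7]
finger_gap: 0.0598
gripper_force: 0.0
```

Request:
carry_out(motion=[0, 0, 0, 0, 0, 0, 0, 0, 0, 0, 0, 0, 0, 0, 0, 0, 0, 0, 0, 0, 0, 0, 0, 0, 0, 0, 0, 0], fingers=1.0, grip_force=20)

```text
t: 2.6
eef_pos: [0.4387, 0.2141, 0.0331]
orientation: [180.0, 0.1, -170.4]
wrist_force: [-0.2, -0.2, 5.6]
finger_gap: 0.0131
gripper_force: 20.8
```

```bash
python3 -c "
from h import *
s=1.24
go(*[(-60*np.sin(a),165+60*np.cos(a),32) for a in np.linspace(1.24,0,11)])
t=bot.snapshot('top');cv2.imwrite('pics/c.png',cv2.resize(t['pixels'][180:300,125:285],None,fx=4,fy=4))"
```

```text
t 2.6 pos [0.4387 0.2141 0.0331] turn -0.0 F [-0.2 -0.2  5.6]
(np.float64(-56.74703996697234), np.float64(184.48777706632657), 32) [ 0.01 -0.02  0.02]
(np.float64(-53.901030974684254), np.float64(191.3567611793659), 32) [-0.05  0.12  0.02]
(np.float64(-50.22730113232185), np.float64(197.82100274158392), 32) [-0.12  0.25  0.02]
(np.float64(-45.78226536800575), np.float64(203.78123486653695), 32) [-0.21  0.37  0.02]
(np.float64(-40.634183021398265), np.float64(209.14593039209288), 32) [-0.31  0.47  0.02]
(np.float64(-34.86210963223831), np.float64(213.83270739975202), 32) [-0.43  0.57  0.02]
(np.float64(-28.55468293909918), np.float64(217.7695942967872), 32) [-0.55  0.65  0.02]
(np.float64(-21.808761730946898), np.float64(220.8961350342113), 32) [-0.69  0.71  0.02]
(np.float64(-14.727938453713863), np.float64(223.16431748850508), 32) [-0.83  0.75  0.02]
(np.float64(-7.420948412760182), np.float64(224.53931075058858), 32) [-0.98  0.78  0.02]
(np.float64(-0.0), np.float64(225.0), 32) [-1.12  0.79  0.02]
```

View pics/c.png

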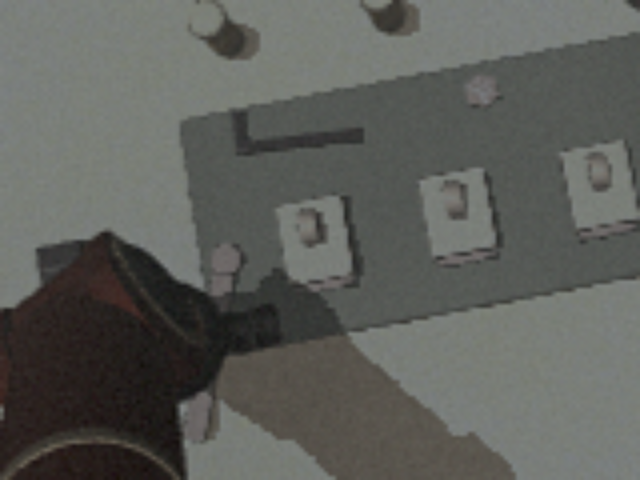

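The pinch measures 13.1 mm, so the peg is held, and the bar hasn't moved in the picture. The 5.6 N on the tips suggests they're touching the bar, so I'll rise about 3 mm while swinging the hook.

Request:
carry_out(motion=[0, 0, -0.06, 0, -0.05, 0.13, -0.06, 0, -0.12, 0.26, -0.06, 0, -0.21, 0.38, -0.06, 0, -0.31, 0.48, -0.06, 0, -0.43, 0.58, -0.06, 0, -0.55, 0.66, -0.06, 0, -0.69, 0.72, -0.06, 0, -0.83, 0.76, -0.06, 0, -0.98, 0.78, -0.06, 0, -1.1, 0.79, -0.06, 0, -1.1, 0.79, -0.06, 0])

```text
t: 3.85
eef_pos: [0.4863, 0.2624, 0.0355]
orientation: [180.0, 0.0, -170.4]
wrist_force: [-2.0, -1.4, -10.5]
finger_gap: 0.0128
gripper_force: 19.9
```

```bash
python3 -c "
from h import *
go((0,225,34));print(bot.get_obs()['finger_gap'])"
```

```text
t 3.85 pos [0.4863 0.2624 0.0355] turn 0.01 F [ -2.   -1.4 -10.5]
(0, 225, 34) [-0.03 -0.01  0.03]
0.012843157396039289
```

Request:
carry_out(motion=[-0.04, 0, 0.03, 0, -0.08, 0, 0.03, 0, -0.08, 0, 0.03, 0])

```text
t: 4.15
eef_pos: [0.4864, 0.2625, 0.0352]
orientation: [-180.0, -0.3, -170.3]
wrist_force: [-10.5, -2.3, 3.9]
finger_gap: 0.013
gripper_force: 21.2
```

Request:
carry_out(motion=[-0.05, 0, 0, 0, -0.1, 0, 0, 0, -0.1, 0, 0, 0])

```text
t: 4.45
eef_pos: [0.4865, 0.2625, 0.035]
orientation: [-179.8, -0.9, -170.3]
wrist_force: [-17.6, -4.4, 11.1]
finger_gap: 0.0133
gripper_force: 21.7
```

```bash
python3 -c "
from h import *
go((0,225,34));print(bot.get_obs()['finger_gap'])"
```

```text
t 4.45 pos [0.4865 0.2625 0.035 ] turn 0.02 F [-17.6  -4.4  11.1]
(0, 225, 34) [-0.02 -0.01  0.02]
0.013336099711095754
```

Request:
carry_out(motion=[0.06, 0, 0, 0, 0.12, 0, 0, 0, 0.12, 0, 0, 0])

```text
t: 4.75
eef_pos: [0.4864, 0.2625, 0.0352]
orientation: [-180.0, -0.2, -170.3]
wrist_force: [-7.7, -2.9, 1.4]
finger_gap: 0.0128
gripper_force: 20.9
```

Request:
carry_out(motion=[0, 0, 0, 0, 0, 0, 0, 0, 0, 0, 0, 0, 0, 0, 0, 0], fingers=0.73)

```text
t: 5.15
eef_pos: [0.4905, 0.2633, 0.0347]
orientation: [179.9, 0.2, -170.4]
wrist_force: [-0.1, 1.2, 0.1]
finger_gap: 0.0234
gripper_force: 0.0
```

Request:
carry_out(motion=[0, 0, -0.2, 0, 0, 0, -0.6, 0, 0, 0, -1.2, 0, 0, 0, -1.8, 0, 0, 0, -1.8, 0])

```text
t: 5.65
eef_pos: [0.4919, 0.2643, 0.1286]
orientation: [179.8, 0.6, -170.4]
wrist_force: [0.4, 0.4, 0.0]
finger_gap: 0.023
gripper_force: 0.0
```

```bash
python3 -c "
from h import *
go((8,100,90),(8,100,74));print(bot.get_obs()['finger_gap'])"
```

```text
t 5.65 pos [0.4919 0.2643 0.1286] turn -0.0 F [0.4 0.4 0. ]
(8, 100, 90) [-0.06 -2.53  0.76]
(8, 100, 74) [-0.06 -2.53  1.08]
0.022967735582843256
```

Request:
carry_out(motion=[0, -0.6, 0, 0, 0, -1.3, 0, 0, -0.03, -2, 0.2, 0, -0.06, -2.5, 0.6, 0, -0.06, -2.53, 0.76, 0, -0.06, -2.53, 0.76, 0, -0.06, -2.53, 0.76, 0], fingers=1.0)

```text
t: 6.35
eef_pos: [0.5127, 0.1401, 0.086]
orientation: [179.9, 0.0, -170.3]
wrist_force: [0.4, 0.9, 0.1]
finger_gap: 0.0001
gripper_force: 0.0
```

```bash
python3 -c "
from h import *
go((8,100,74),(8,100,70));print(bot.get_obs()['finger_gap'])
t=bot.snapshot('top');s=bot.snapshot('side')
a=cv2.resize(t['pixels'][180:280,125:285],None,fx=2.5,fy=2.5);b=cv2.resize(s['pixels'][190:340,200:330],None,fx=3,fy=3)
c=np.zeros((450,800,3),np.uint8);c[:250,:400]=a;c[:450,400:790]=b;cv2.imwrite('pics/d.png',c)"
```

```text
t 6.35 pos [0.5127 0.1401 0.086 ] turn 0.02 F [0.4 0.9 0.1]
(8, 100, 74) [-0.07 -0.01  0.24]
(8, 100, 70) [-0.07 -0.01  0.32]
5.566390577677011e-05
```

View pics/d.png

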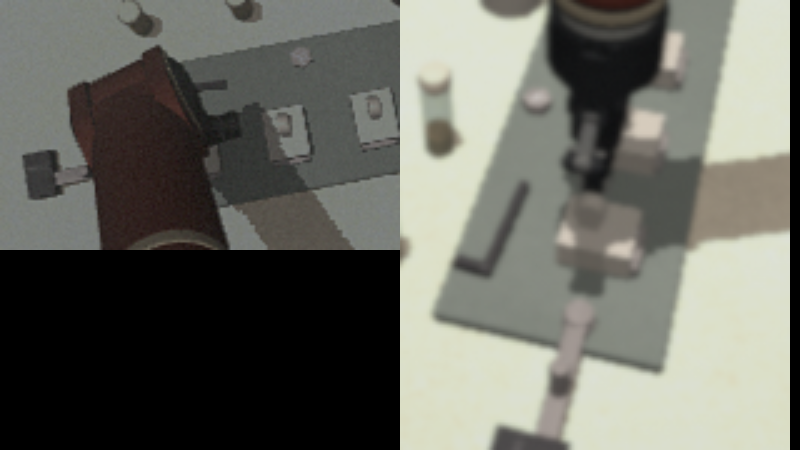

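Request:
carry_out(motion=[-0.05, 0, 0.1, 0, -0.05, 0, 0.2, 0, -0.05, 0, 0.2, 0, -0.05, 0, 0.2, 0])

```text
t: 6.85
eef_pos: [0.5151, 0.1387, 0.0756]
orientation: [-180.0, -0.0, -170.4]
wrist_force: [0.1, -0.5, -0.0]
finger_gap: 0.0
gripper_force: 0.0
```

Request:
carry_out(motion=[0, 0, 0.04, 0, 0, 0, 0.08, 0, 0, 0, 0.08, 0, 0, 0, 0.08, 0])

```text
t: 7.25
eef_pos: [0.5152, 0.1385, 0.0718]
orientation: [-180.0, -0.0, -170.4]
wrist_force: [0.6, -1.0, -0.5]
finger_gap: -0.0
gripper_force: 0.0
```

Request:
carry_out(motion=[0, 0, 0.04, 0, 0, 0, 0.08, 0, 0, 0, 0.08, 0, 0, 0, 0.08, 0])

```text
t: 7.65
eef_pos: [0.5164, 0.1388, 0.0691]
orientation: [180.0, 0.2, -170.4]
wrist_force: [-0.7, -1.0, 9.3]
finger_gap: -0.0001
gripper_force: 4.1
```

Bolt A is tight: 9.3 N at z = 69.1 mm with no sink. Next is the middle bolt.

Request:
carry_out(motion=[0, 0, -0.2, 0, 0, 0, -0.5, 0, 0, -0.7, -0.5, 0, 0, -1.4, -0.5, 0, 0, -2, -0.4, 0, 0, -2, -0.3, 0, 0, -2, -0.14, 0, 0, -2, -0.14, 0])

```text
t: 8.45
eef_pos: [0.5308, 0.0414, 0.0738]
orientation: [179.9, -0.1, -170.3]
wrist_force: [-0.2, -0.5, 0.1]
finger_gap: -0.0001
gripper_force: 0.0
```

```bash
python3 -c "
from h import *
go((8,0,72))"
```

```text
t 8.45 pos [0.5308 0.0414 0.0738] turn 0.01 F [-0.2 -0.5  0.1]
(8, 0, 72) [-0.04  0.    0.04]
```

Request:
carry_out(motion=[0, 0, 0.07, 0, 0, 0, 0.14, 0, 0, 0, 0.14, 0, 0, 0, 0.14, 0])

```text
t: 8.85
eef_pos: [0.5322, 0.0414, 0.0681]
orientation: [179.9, 0.1, -170.4]
wrist_force: [0.4, 2.0, 3.1]
finger_gap: -0.0
gripper_force: 1.2
```

Request:
carry_out(motion=[0, 0, 0.04, 0, 0, 0, 0.04, 0, 0, 0, 0.04, 0])

```text
t: 9.15
eef_pos: [0.5323, 0.0407, 0.0661]
orientation: [180.0, 0.1, -170.4]
wrist_force: [-0.4, 2.3, 3.7]
finger_gap: -0.0001
gripper_force: 1.8
```

Request:
carry_out(motion=[0, 0, 0.04, 0, 0, 0, 0.04, 0, 0, 0, 0.04, 0])

```text
t: 9.45
eef_pos: [0.5326, 0.0406, 0.0644]
orientation: [180.0, 0.1, -170.4]
wrist_force: [-0.4, 3.1, 6.2]
finger_gap: -0.0003
gripper_force: 3.3
```

The middle bolt gives: it sank to 64.4 mm at 3–4 N and then went firm. I'll tap the pole-end bolt last, as asked.

Request:
carry_out(motion=[0, 0, -0.3, 0, 0, 0, -0.6, 0, 0, -0.7, -0.6, 0, 0, -1.4, -0.6, 0, 0, -2, -0.5, 0, 0, -2, -0.4, 0, 0, -2, -0.24, 0, 0, -2, -0.24, 0])

```text
t: 10.25
eef_pos: [0.5468, -0.0578, 0.0741]
orientation: [179.9, -0.2, -170.4]
wrist_force: [0.1, 1.1, 0.1]
finger_gap: -0.0
gripper_force: 0.0
```

Request:
carry_out(motion=[0, 0, 0.07, 0, 0, 0, 0.12, 0, 0, 0, 0.12, 0, 0, 0, 0.12, 0])

```text
t: 10.65
eef_pos: [0.5486, -0.0578, 0.07]
orientation: [180.0, 0.0, -170.4]
wrist_force: [0.1, 0.8, 1.2]
finger_gap: 0.0001
gripper_force: 0.4
```

```bash
python3 -c "
from h import *
go((8,-100,70))"
```

```text
t 10.65 pos [ 0.5486 -0.0578  0.07  ] turn 0.01 F [0.1 0.8 1.2]
(8, -100, 70) [-0.02  0.02  0.  ]
```

Request:
carry_out(motion=[0, 0, 0.05, 0, 0, 0, 0.05, 0, 0, 0, 0.05, 0])

```text
t: 10.95
eef_pos: [0.5496, -0.0578, 0.069]
orientation: [180.0, 0.2, -170.4]
wrist_force: [-1.4, 1.8, 9.9]
finger_gap: -0.0002
gripper_force: 4.8
```

Request:
carry_out(motion=[0, 0, -0.3, 0, 0, 0, -0.8, 0, 0, 0.7, -0.9, 0, 0, 1.4, -0.9, 0, 0, 2, -0.9, 0, 0, 2, -0.9, 0, 0, 2, -0.9, 0], fingers=0.55)

```text
t: 11.65
eef_pos: [0.5318, 0.0403, 0.1123]
orientation: [-180.0, -0.0, -170.3]
wrist_force: [-0.5, -0.9, 0.6]
finger_gap: 0.0386
gripper_force: 0.0
```

```bash
python3 -c "
from h import *
go((8,0,70),(8,0,52));print(bot.get_obs()['finger_gap'])"
```

```text
t 11.65 pos [0.5318 0.0403 0.1123] turn 0.01 F [-0.5 -0.9  0.6]
(8, 0, 70) [-0.03  0.03  0.85]
(8, 0, 52) [-0.03  0.03  1.21]
0.03859564037481988
```

Bolt C is tight (9.9 N, no sink), so B is the loose one. I'll grip its fin.

Request:
carry_out(motion=[-0.03, 0.02, 0.4, 0, -0.03, 0.02, 0.8, 0, -0.03, 0.02, 1.1, 0, -0.03, 0.02, 1.21, 0, -0.03, 0.02, 1.21, 0])

```text
t: 12.15
eef_pos: [0.5329, 0.0396, 0.051]
orientation: [-179.9, -0.1, -170.6]
wrist_force: [0.1, 0.0, 0.1]
finger_gap: 0.0385
gripper_force: 0.0
```

Request:
carry_out(motion=[0, 0, 0, 0, 0, 0, 0, 0, 0, 0, 0, 0, 0, 0, 0, 0, 0, 0, 0, 0, 0, 0, 0, 0], fingers=1.0, grip_force=30)

```text
t: 12.75
eef_pos: [0.5338, 0.0419, 0.0522]
orientation: [180.0, 0.1, -170.4]
wrist_force: [-0.5, 3.3, 1.9]
finger_gap: 0.011
gripper_force: 35.8
```

```bash
python3 -c "
from h import *
a0=np.arctan2(36,38);r=np.hypot(36,38)
for d in range(0,71,6):
    a=a0+np.radians(d);print(d,round(-(r*np.cos(a)-38)/50,2),0,round(-(r*np.sin(a)-36)/50,2))
go((8,0,50))"
```

```text
0 -0.0 0 -0.0
6 0.08 0 -0.08
12 0.17 0 -0.14
18 0.26 0 -0.2
24 0.36 0 -0.25
30 0.46 0 -0.28
36 0.57 0 -0.31
42 0.68 0 -0.32
48 0.79 0 -0.33
54 0.9 0 -0.32
60 1.0 0 -0.3
66 1.11 0 -0.27
t 12.75 pos [0.5338 0.0419 0.0522] turn 0.0 F [-0.5  3.3  1.9]
(8, 0, 50) [0.02 0.   0.04]
```

Request:
carry_out(motion=[0.04, 0, -0.04, 0, 0.08, 0, -0.08, 0, 0.12, 0, -0.11, 0, 0.17, 0, -0.14, 0, 0.22, 0, -0.17, 0, 0.26, 0, -0.2, 0, 0.31, 0, -0.23, 0, 0.36, 0, -0.25, 0, 0.41, 0, -0.27, 0, 0.46, 0, -0.28, 0, 0.46, 0, -0.28, 0])

```text
t: 13.85
eef_pos: [0.5111, 0.038, 0.0659]
orientation: [180.0, 0.1, -170.4]
wrist_force: [3.9, 4.5, -5.4]
finger_gap: 0.0111
gripper_force: 33.0
```

```bash
python3 -c "
from h import *
go((8,0,50));print(bot.get_obs()['finger_gap'],bot.get_obs()['gripper_force'])"
```

```text
t 13.85 pos [0.5111 0.038  0.0659] turn 0.0 F [ 3.9  4.5 -5.4]
(8, 0, 50) [-0.44  0.    0.32]
0.011143202780164467 33.00712466239929
```

Forces are low and the fin is following. I'll carry on to about 62°.

Request:
carry_out(motion=[0.05, 0, -0.015, 0, 0.11, 0, -0.03, 0, 0.16, 0, -0.035, 0, 0.22, 0, -0.04, 0, 0.27, 0, -0.045, 0, 0.33, 0, -0.05, 0, 0.38, 0, -0.045, 0, 0.44, 0, -0.04, 0, 0.49, 0, -0.03, 0, 0.54, 0, -0.02, 0, 0.59, 0, -0.01, 0, 0.59, 0, -0.01, 0])

```text
t: 15.05
eef_pos: [0.4845, 0.0335, 0.0677]
orientation: [180.0, 0.4, -170.4]
wrist_force: [4.0, 3.3, 2.4]
finger_gap: 0.0109
gripper_force: 31.5
```

```bash
python3 -c "
from h import *
go((8,0,50));print(bot.get_obs()['finger_gap'],bot.get_obs()['gripper_force'])
t=bot.snapshot('top');s=bot.snapshot('side')
p=proj(s,W(0,225,53));q=proj(s,W(0,165,24));print('expected home peg,pivot side px',p,q, 'crop',(p-[200,190])*3+400*np.array([1,0]))
a=cv2.resize(t['pixels'][180:280,125:285],None,fx=2.5,fy=2.5);b=cv2.resize(s['pixels'][190:340,200:330],None,fx=3,fy=3)
c=np.zeros((450,800,3),np.uint8);c[:250,:400]=a;c[:450,400:790]=b;cv2.imwrite('pics/e.png',c)"
```

```text
t 15.05 pos [0.4845 0.0335 0.0677] turn 0.0 F [4.  3.3 2.4]
(8, 0, 50) [-0.98  0.    0.36]
0.010868348590978788 31.494800448417664
expected home peg,pivot side px [252.71361373 310.8587372 ] [259.18532406 293.2697969 ] crop [558.1408412 362.5762116]
```

View pics/e.png

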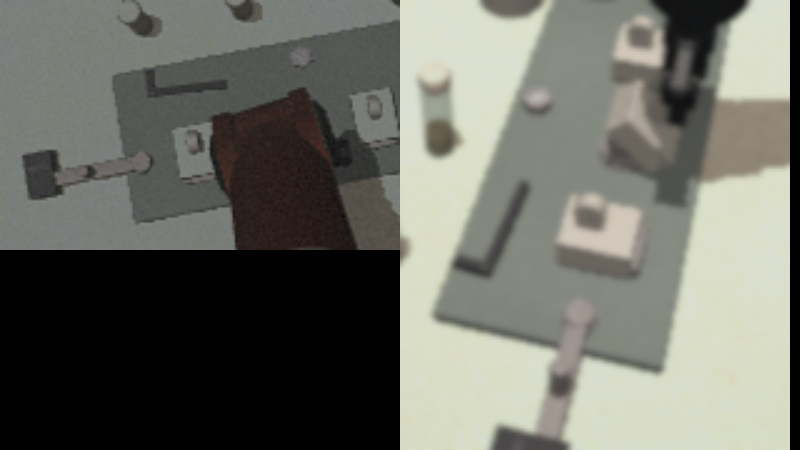

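The cap is standing open, held by the fin at about (680,95) in the side crop. The other caps look shut, and the bar sits in the catch. I'll check the hook angle numerically.

Run:
```python
from h import *
t=bot.snapshot('top');s=bot.snapshot('side')
A=lambda x,y:((x+.5)/2.5-.5+125,(y+.5)/2.5-.5+180)
B=lambda x,y:((x-400+.5)/3-.5+200,(y+.5)/3-.5+190)
def ang(a,b):d=b-a;return round(np.arctan2(d[1],d[0])-np.pi/2-V[2],3),round(np.hypot(*d[:2]),4)
pt=onz(t,A(142,161),.024);print("top tip",ang(pt,onz(t,A(58,177.5),.023)),"peg",ang(pt,onz(t,A(89,169),.053)))
ps=onz(s,B(580,312),.024);print("side end",ang(ps,onz(s,B(551,432),.023)),"peg",ang(ps,onz(s,B(561,366),.053)))
# bar centreline by column scan in top view
g=cv2.cvtColor(t['pixels'],cv2.COLOR_BGR2GRAY).astype(float)
print(g[240:258,150:180:3].astype(int).T)
cv2.imwrite('pics/f.png',cv2.resize(t['pixels'][230:265,130:190],None,fx=10,fy=10,interpolation=cv2.INTER_CUBIC))
```

```text
top tip (np.float64(0.0), np.float64(0.0949)) peg (np.float64(0.002), np.float64(0.0531))
side end (np.float64(0.021), np.float64(0.0912)) peg (np.float64(0.006), np.float64(0.0607))
[[123 125 122 124 126 125 124 124 108 101 104 109 112  91  86  97  98  97]
 [126 124 126 123 121 127 127  92 101 103 106 110 109  58 128 126 126 124]
 [124 124 121 126 128 126 105 101 100 102  98 109  73  97 125 124 125 127]
 [127 125 127 126 128 126  67  97 108  90  42  88  79 130 126 120 122 124]
 [125 127 126 124 125  94 107  63  55  49  75  71 128 128 125 123 124 123]
 [126 126 124 128 127 102 100 105 107 109  97  87 129 126 125 123 125 124]
 [126 126 127 124  84 103 104 103 106 113  56  97 129 125 128 123 124 126]
 [121 126 127 121 100 108 106 108 107  80  89 126 127 124 124 125 128 122]
 [ 82  97 124  91 106 102 103 107 106  62 129 130 125 126 123 127 121 125]
 [ 87  83  69 105  95  98 103 103  60  85  88  89  88  86  85  80  82  88]]
```

View pics/f.png

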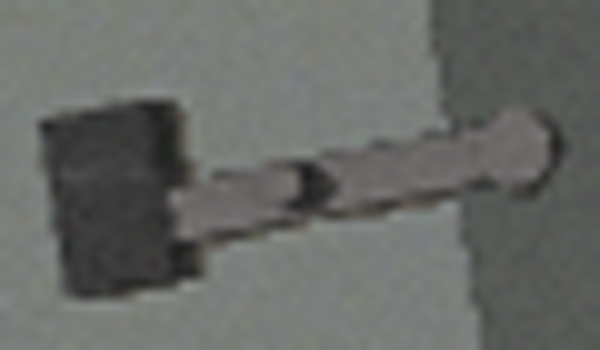

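The bar runs straight from the pivot at (520,150) into the jaw at (175,210), with a measured angle near 0 rad. The hook is home and the cap is held open, so I'm handing in.

```bash
python3 -c "
from plant import bot
print(bot.finish_job())"
```

```text
the job is handed in; nothing more can be done
None
```

The hook is home in its catch, all three bolts were tapped in order from hook end to pole end, and the middle bolt was the loose one; I handed the job in with its cap held open at about 60°.

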